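Re-lay a writing stand for a pupil who writes with the other hand

TASK

The next pupil writes with the other hand: on the wooden writing stand let the ink stone and the water dropper change places, each ending flat inside the tray where the other one stood (a free spot is needed on the way; keep the water dropper upright, it is full). The ink is already ground, so put the ink stick away in the stand's hidden drawer - press the brass button on the ledge and the drawer springs out; lay the stick flat in it and push the drawer shut until it latches - and stand the white porcelain brush rest in the tray where the ink stick lay.

Things in the scene. Friction and masses are not known exactly. Their poses are not given: they have to be found in the camera images.
- stone_mid (a point): slate ink stone, dark flat slab 68 x 118 x 15 mm, 0.28 kg; the point is its centre, 7.5 mm above its underside; its y axis runs along the 118 mm length, z up. Grasp it across the 68 mm. It lies lengthwise in tray_stone at the start
- dropper_mid (a point): white porcelain water dropper, round onion-shaped body about 52 mm across and 34 mm high with a short spout to one side, 0.07 kg; the point is the centre of the body, 17 mm above its underside; the spout points along its -y axis or thereabouts, z up. Widest at about a third of its height. It stands in tray_dropper at the start
- stick_mid (a point): black ink stick, flat bar 22 x 85 x 10 mm, 0.04 kg; the point is its centre, 5 mm above its underside; y runs along its 85 mm length, z up. It lies in tray_stick at the start
- rest_mid (a point): white porcelain brush rest, a little ridge of mountain peaks 20 x 64 x 19 mm, 0.045 kg; the point is its centre, 9.5 mm above its underside; y runs along its 64 mm length, z up. It stands on the closed dark brush case (its top 53 mm above the table) at the start; its middle peak is the highest (19 mm), the side ones 13 mm
- tray_dropper: Tray on the stand where the water dropper stands at the start: new place of the ink stone. One of three identical fixed trays side by side, 103 mm apart, in any order: rim 142 (x) x 92 (y) x 7 mm; felt floor 136 x 86 mm, 3 mm above the underside. Origin: centre of the underside, 50 mm above the table; x along the long side, away from the stand's front, z up
- tray_stone: identical tray (see tray_dropper), the one in which the ink stone lies at the start: the new place of the water dropper
- tray_stick: identical tray (see tray_dropper), the one in which the ink stick lies at the start: the new place of the brush rest; free to use as a half-way place once the stick is out
- button_top (a point): centre of the top of the round brass push button, 22 mm across, on the ledge at the front of the stand, in front of the trays, 57 mm above the table when up. Pressed straight down it travels 6 mm; the catch lets go after about 3 mm at 2 N, fully down takes 3.6 N, and it comes up again by itself
- drawer_in (a point): Point on the drawer's felt floor, 10 mm above the table, on its centre line, moving with it; x points into the stand, z up. Inside, the drawer runs from 54 mm in front (-x) to 80 mm behind it and 62 mm to either side; walls 34, front panel 43 mm above the table. Drawer out: open to the sky from -54 to +48 mm. Front panel's outer face: 62 mm in front, 156 mm wide, 6 to 43 mm above the table
- drawer (a joint): How far the drawer is out (to the front, the robot's side), m: 0 shut and latched, 0.11 fully out. A light spring (2.3 N shut, 1 N out) drives it out within about 2 s once the button is pressed. Pushing the front panel in (about 6 N for the last 10 mm) to 0, or 2 mm past it to its stop, snaps the catch in; short of that it springs out again
Things that resemble listed ones, but are neither listed nor needed, are in the scene too. Of the things like the part that bears stick_mid, leave any that is orange; of the rest the larger one is meant.

How it is judged (in metres and radians):
On the way, in this order (a step that is already met when the one before it is completed fails the run):
1. the drawer has sprung out (value of joint drawer above 0.08 m), for 0.1 s.
2. the ink stick lies flat in the drawer (x of stick_mid in the frame of drawer_in between -0.055 and 0.08 m and y of stick_mid in the frame of drawer_in between -0.06 and 0.06 m and z of stick_mid in the frame of drawer_in between 0 and 0.01 m and angle between stick_mid's own z axis and vertical below 0.15 rad), for 0.2 s.
At the end, for the whole second after the job is handed in: Stone flat on the felt of the dropper's old tray (centre within 15 mm of its centre); dropper upright on the felt in the stone's old tray and brush rest in the stick's, anywhere inside the rim; stick flat on the drawer floor; drawer shut and latched (within 4 mm); all released (all of step 2 and x of stone_mid in the frame of tray_dropper between -0.015 and 0.015 m and y of stone_mid in the frame of tray_dropper between -0.015 and 0.015 m and z of stone_mid in the frame of tray_dropper between 0 and 0.012 m and angle between stone_mid's own z axis and vertical below 0.03 rad and x of dropper_mid in the frame of tray_stone between -0.045 and 0.045 m and y of dropper_mid in the frame of tray_stone between -0.02 and 0.02 m and z of dropper_mid in the frame of tray_stone between 0 and 0.0213 m and angle between dropper_mid's own z axis and vertical below 0.05 rad and x of rest_mid in the frame of tray_stick between -0.06 and 0.06 m and y of rest_mid in the frame of tray_stick between -0.036 and 0.036 m and z of rest_mid in the frame of tray_stick between 0 and 0.0142 m and angle between rest_mid's own z axis and vertical below 0.04 rad and value of joint drawer below 0.004 m); the robot touches nothing.
It fails at once if the full water dropper is tipped by more than about 35 degrees (angle between dropper_mid's own z axis and vertical above 0.6 rad).
It also fails if it takes over 136 s, if anything falls off the work surface, if the arm or the gripper's body presses on something with over 40 N, if the wrist force passes 120 N, or if a joint passes its speed limit or range.

ROBOT

A 6-joint arm with a two-finger parallel gripper is mounted at the origin on a cart in front of the work surface, level with it; the furniture and walls round the work are solid. World frame = base frame: x ahead of the robot, y to its left, z up, the work surface at z = 0. Lengths are in mm, angles in degrees, forces in N, time in s.
With the tool pointing down it reaches from about 300 to 850 mm from the base axis. Payload 4.2 kg.
Tool frame: the origin (TCP) lies on the centre line of the jaws, within the pads' length; the fingertips stand 11 mm ahead of it and the grasp point (between the pads) lies 8 mm behind it; z points along the fingers, y is the line along which they close (so a half turn about z gives the same grasp; the last joint's range is limited). The gripper opens to 91 mm and grips with 3 to 60 N. Pads are 32 mm wide; open, the fingers measure 118 mm over their backs; the gripper's body (76 mm by 178 mm) begins 60 mm behind the grasp point.
Start: joints at [75.573, 18.312, 89.639, -0, 72.044, -1.146], TCP at [132.095, 559.636, 224.976] pointing down, gripper open.
Joint ranges: [-177.97, 177.97], [-48.28, 115.42], [12.27, 149.76], [-77.06, 257.06], [2.81, 150.46], [-146.56, 146.56]. Speed limits (degrees/s): [147.25, 147.25, 180, 180, 180, 180].

INTERFACE

Orientations are given as [roll, pitch, yaw] about the fixed x, y, z axes, in that order (R = Rz(yaw) Ry(pitch) Rx(roll)).
In Python, from workcell import env, grab_frame, camera_model, models gives the robot as it stands.
- The arm moves only by the shell command python3 -m crank 'ROWS' [FORCE]. ROWS is text: rows parted by semicolons, each of 7 numbers parted by spaces: the closure, from -1 (fully open) to 1 (shut), so that 0 is half open, then the shift along the tool's x, y, z in mm, then the turn, a rotation vector about the tool's x, y, z in degrees. A call has 1 to 10 rows; each row shifts and turns the commanded pose from where the row before left it, along the tool's axes as they then stand; what a row does not reach is not made up. A row lasts 1/8 s, in which the tool goes at most 62.5 mm and 10.7 degrees, less where a joint would pass 70% of its speed; a pose out of reach is approached as far as the arm can. A call is refused whole if a number of a shift passes 62.5 or a number of a turn 10.7, either way. A call with a gripper value outside its range is refused whole. The fingers move at their own pace and stop on an object; FORCE is the grip in N (left out, the last holds). Time passes only in rows, so rows that do not move let the fingers close. It gives the time, the measured TCP pose, the force, the opening and the grip force at its end, in the units of the state.
- env.state(): the state, without advancing time (a new reading comes with each control period).
- grab_frame(name): name is "scene" or "top" or "wrist"; returns the picture (420x560x3 uint8, blue, green, red); there is no depth.
- camera_model(name): a dict with "K" (3x3 intrinsics, pixels), "R" (3x3) and "t" (3): a world point X has camera coordinates R X + t; the wrist camera has in their place "mount" (4x4, takes a point from camera to tool coordinates, whose origin is the TCP and whose axes are the flange's). Camera axes: x right, y down, z forward; pixel columns grow to the right and rows downward; lengths in mm; the calibration is good to about 2 mm. A picture is of the moment at which its call begins: read the wrist's pose just before it. camera_model takes no time and is no camera call.
- env.job_done(): hands the job in; it is judged then, once.
Trained networks look in the newest picture that a camera, given by its name, has taken for a name from the list of things; names that differ only in an ending like _2 or _b are one class to them, and where a whole thing is asked for, a point or a joint stands for the part that bears it (a point fixed in the world has none). Each returns a list of dicts, best first, with "p" (0 to 1); they miss things now and then, are a little off and sometimes report something else, mostly with a low value. They report only what shows in the picture. A call takes as long as a camera call. They do not tell look-alikes from the thing itself.
- models.search_frame(name, camera): "point" ([x, y, z] in mm, in world coordinates, good to about 4 mm: the middle of the surface that is visible of it).
The state is a dict: "time_s": time; "qpos": joint angles; "qvel": joint speeds; "effort": joint torques, N m; "ee_pos": TCP position; "ee_rot": TCP orientation; "force": force on the tool from outside, world axes, zero at the start; "torque": the same for the moment, N m; "gripper_width": finger opening in mm; "gripper_force": force on a finger pad.
Only numpy, scipy, OpenCV 4.12 (cv2) and the standard library are available. Lean on these libraries where they do the work, as an engineer would, in place of code of your own. Each camera call takes 0.05 s, during which the arm holds its last target. There are 200 camera calls.

## Working session

There is one attempt and no reset: what is moved stays moved. The work goes in short steps, Python scripts to look and compute and a shell command to move; the robot and the scene stay as the last step left them, time stands still between calls to the robot, and variables do not carry over. Pictures are saved under pics/ and viewed, at most 18 in all, crops included, and the job is handed in when it is done.

```bash
ls; mkdir -p pics
cat > h.py <<'E'
import numpy as np, cv2
from workcell import env, grab_frame, camera_model, models
def find(n,c,k=4):
    for d in models.search_frame(n,c)[:k]: print(n,c,np.round(d['point'],1),round(d['p'],2))
def proj(c,X):
    m=camera_model(c);p=np.array(m['K'])@(np.array(m['R'])@np.array(X,float)+np.array(m['t']).ravel());return p[:2]/p[2]
def unproj(c,uv,z):
    m=camera_model(c);R=np.array(m['R']);t=np.array(m['t']).ravel();o=-R.T@t
    d=R.T@np.linalg.inv(np.array(m['K']))@np.array([uv[0],uv[1],1.]);return o+d*(z-o[2])/d[2]
E
python3 - <<'E'
from h import *
for c in ('top','scene'):
    cv2.imwrite(f'pics/{c}0.png',grab_frame(c))
    for n in 'stone_mid dropper_mid stick_mid rest_mid tray_stone button_top drawer_in'.split():find(n,c)
s=env.state();print(s['time_s'],s['ee_pos'],s['ee_rot'],s['gripper_width'])
E
```

```text
pics
stone_mid top [636.7 115.9  65.4] 0.72
dropper_mid top [654.6   6.5  80.8] 0.9
dropper_mid top [638.    4.7  50. ] 0.3
stick_mid top [649.1 228.9  63.4] 0.93
stick_mid top [842.5  32.8  13.9] 0.64
stick_mid top [378.    1.5   6.6] 0.6
rest_mid top [635.8 103.8  53.2] 0.59
rest_mid top [ 395.1 -214.6   63.8] 0.54
tray_stone top [635.4 102.7  51.6] 0.81
button_top top [549.6 104.   55.5] 0.63
drawer_in top [524.9 167.9  35.6] 0.65
stone_mid scene [635.6 112.7  66.2] 0.87
dropper_mid scene [646.4  16.9  75.1] 0.94
stick_mid scene [638.  228.1  61.3] 0.74
stick_mid scene [373.7   1.1   8.1] 0.73
stick_mid scene [836.5  34.7  10. ] 0.51
rest_mid scene [ 388.9 -212.5   68.3] 0.7
tray_stone scene [620.4 132.3  55.6] 0.73
button_top scene [546.8 101.   56.7] 0.51
drawer_in scene [525.7 178.8  33. ] 0.76
0.8 [132.09140122 559.65218402 225.0068486 ] [1.79989935e+02 4.82840358e-04 1.66718950e+02] 91.0110004548315
```

View pics/top0.png

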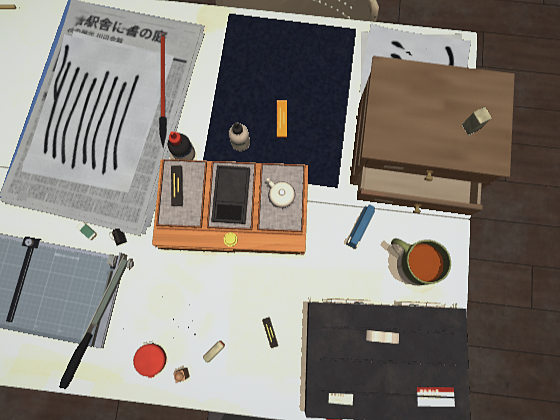

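View pics/scene0.png

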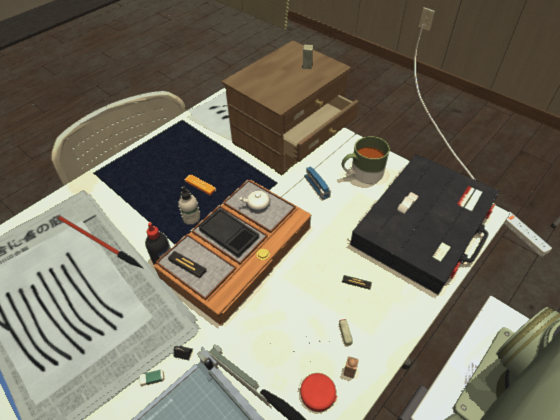

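Three stick-like things in the top view: the orange bar (281,118), a small black one on the table (270,332), and the larger black one in the tray (177,186). The one in the tray fits: it isn't orange, and it is the larger of the two black ones. I'll confirm in a crop.

Run:
```python
from h import *
im=cv2.imread('pics/top0.png')
a=cv2.resize(im[155:255,150:310],None,fx=5,fy=5,interpolation=cv2.INTER_CUBIC)
cv2.imwrite('pics/crop1.png',a)
b=cv2.resize(im[315:415,240:400],None,fx=5,fy=5,interpolation=cv2.INTER_CUBIC)
cv2.imwrite('pics/crop2.png',b)
```

```text
(no output)
```

View pics/crop1.png

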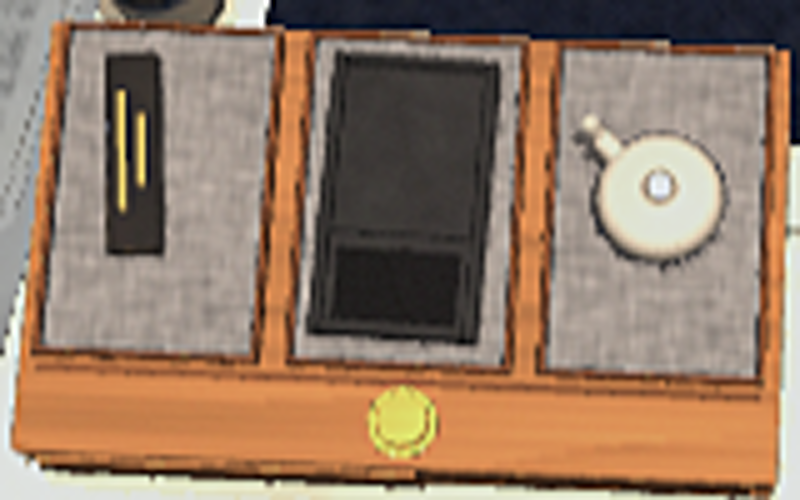

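View pics/crop2.png

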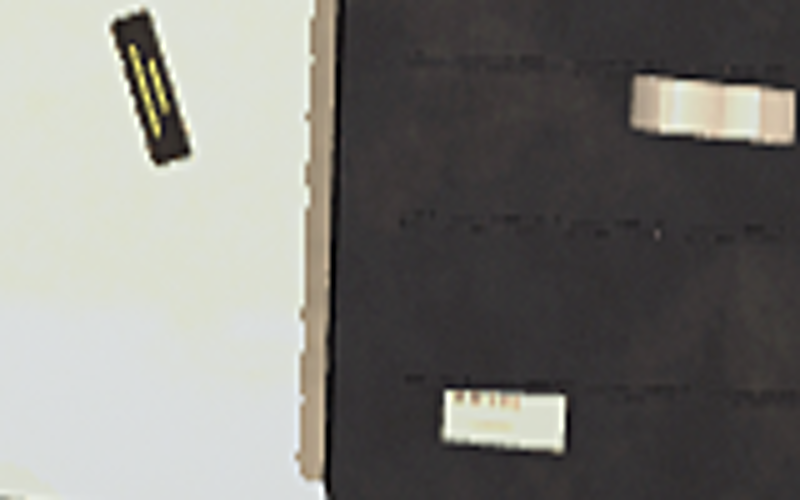

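Run:
```python
from h import *
def P(uv,z,o): return unproj('top',[(uv[0]+.5)/5-.5+o[0],(uv[1]+.5)/5-.5+o[1]],z)
o=(150,155);q=(240,315)
Q={'t_stick':([(68,30),(280,38),(255,360),(38,352)],57,o),'t_stone':([(312,40),(525,48),(508,370),(290,362)],57,o),'t_drop':([(560,50),(770,55),(762,382),(540,372)],57,o),
'stone':([(340,55),(498,68),(472,342),(308,332)],68,o),'stick':([(106,54),(160,54),(163,254),(107,254)],63,o),'rest':([(633,75),(795,90),(793,143),(632,130)],66,q)}
for k,(c,z,oo) in Q.items():
    p=np.array([P(x,z,oo) for x in c])[:,:2];a=(p[0]+p[1]-p[2]-p[3])/2;b=(p[0]+p[3]-p[1]-p[2])/2
    print(k,p.mean(0).round(1),'len',np.linalg.norm(a).round(1),np.linalg.norm(b).round(1),'yawlong',np.degrees(np.arctan2(a[1],a[0])).round(1),'yawlat',(np.degrees(np.arctan2(b[1],b[0]))-90).round(1))
print('drop',P((660,197),65,o),'knob',P((660,185),87,o),'spouttip',P((588,125),72,o),'btn',P((402,420),57,o),'front',P((15,452),50,o),P((775,490),50,o))
print(camera_model('wrist'))
for uv in [(213,351),(181,374),(149,358),(270,332)]:print(unproj('top',uv,10))
```

```text
t_stick [632.  213.2] len 136.6 88.5 yawlong 4.2 yawlat 4.4
t_stone [639.5 111. ] len 136.4 88.7 yawlong 4.4 yawlat 4.4
t_drop [647.2   8.7] len 137.2 88.8 yawlong 4.1 yawlat 4.5
stone [638.9 111.5] len 115.7 65.7 yawlong 1.9 yawlat 2.3
stick [646.  225.1] len 85.0 22.6 yawlong 9.6 yawlat 6.6
rest [ 393.9 -215.4] len 20.1 62.0 yawlong 2.5 yawlat 1.7
drop [651.75186931   8.48245668  65.        ] knob [651.16172185   8.45556047  87.        ] spouttip [676.67151052  40.88246562  72.        ] btn [549.74732086 101.5777499   57.        ] front [519.78491292 256.58227972  50.        ] [539.64003911 -51.18498444  50.        ]
{'K': array([[368.6286006 ,   0.        , 278.503593  ],
       [  0.        , 368.6286006 , 215.37191134],
       [  0.        ,   0.        ,   1.        ]]), 'mount': array([[-5.62561790e-04, -9.66269846e-01, -2.57531101e-01,
         7.21495095e+01],
       [ 9.99999836e-01, -5.16501402e-04, -2.46502140e-04,
         4.17659855e-01],
       [ 1.05172411e-04, -2.57531197e-01,  9.66269978e-01,
        -1.59365682e+02],
       [ 0.00000000e+00,  0.00000000e+00,  0.00000000e+00,
         1.00000000e+00]])}
[324.91536857 110.44938279  10.        ]
[273.60670005 167.7744234   10.        ]
[296.67612876 236.66423627  10.        ]
[375.15414283   0.43387057  10.        ]
```

Checked in the crop: the larger black stick with gold writing lies in the left tray (177,186). The stone is in the middle tray, the dropper (282,194) on the right with its spout to the upper left, and the button at (230,239). The rest is the ridged white block at (383,337) on the case. The ones at (340,398) and (436,390) are flat labels. The button comes first.

```bash
cat >> h.py <<'E'
def go(x,y,z,yaw=184.3):
    s=env.state();p=np.array(s['ee_pos']);r=s['ee_rot'];dy=(yaw-r[2]+180)%360-180;a=np.radians(yaw);d=np.array([x,y,z])-p
    sh=np.array([np.cos(a)*d[0]+np.sin(a)*d[1],np.sin(a)*d[0]-np.cos(a)*d[1],-d[2]])
    print('t',round(s['time_s'],1),'pos',p.round(1),'rot',np.round(r,1),'w',round(s['gripper_width'],1),'| turn z',round(-dy,1),'then shift',sh.round(1))
E
python3 -c "
from h import *
go(546,103,110)"
```

```text
t 0.8 pos [132.1 559.7 225. ] rot [180.    0.  166.7] w 91.0 | turn z -17.6 then shift [-378.5 -486.4  115. ]
```

```bash
python3 -m crank '1 0 0 0 0 0 -8.8;1 0 0 0 0 0 -8.8;1 -25 -32 0 0 0 0;1 -25 -32 0 0 0 0;1 -25 -32 0 0 0 0;1 -25 -32 0 0 0 0;1 -25 -32 0 0 0 0;1 -25 -32 0 0 0 0;1 -25 -32 0 0 0 0;1 -25 -32 0 0 0 0' 20 && python3 -m crank '1 -25 -32 0 0 0 0;1 -25 -32 0 0 0 0;1 -25 -32 0 0 0 0;1 -25 -32 15 0 0 0;1 -25 -32 20 0 0 0;1 -3 -6 20 0 0 0;1 0 0 30 0 0 0;1 0 0 30 0 0 0;1 0 0 0 0 0 0' && python3 -c "
from h import *
go(546,103,64)"
```

```text
time_s: 2.05
ee_pos: [351.7, 318.4, 225.1]
ee_rot: [180.0, 0.0, -175.7]
force: [1.0, 0.5, -0.3]
gripper_width: 0.7
gripper_force: 0.0
time_s: 3.18
ee_pos: [489.4, 163.0, 108.2]
ee_rot: [-179.9, -0.3, -175.7]
force: [-0.1, -0.1, 0.2]
gripper_width: 0.8
gripper_force: 0.0
t 3.2 pos [489.4 163.  108.2] rot [-179.9   -0.3 -175.7] w 0.8 | turn z 0.0 then shift [-51.9 -64.1  44.2]
```

```bash
python3 -m crank '1 -17 -21 0 0 0 0;1 -17 -21 0 0 0 0;1 -18 -22 0 0 0 0;1 0 0 15 0 0 0;1 0 0 14 0 0 0;1 0 0 0 0 0 0' && python3 -c "
from h import *
go(546,103,64)
grab_frame('top')
find('button_top','top')"
```

```text
time_s: 3.92
ee_pos: [545.7, 104.1, 79.5]
ee_rot: [-180.0, -0.2, -175.6]
force: [-0.5, -0.5, -1.0]
gripper_width: 0.5
gripper_force: 0.0
t 3.9 pos [545.7 104.1  79.5] rot [-180.    -0.2 -175.6] w 0.5 | turn z 0.1 then shift [-0.2 -1.2 15.5]
```

```bash
python3 -m crank '1 0 0 6 0 0 0;1 0 0 4 0 0 0;1 0 0 3 0 0 0;1 0 0 2 0 0 0;1 0 0 0 0 0 0' && python3 -m crank '-0.2 0 0 -25 0 0 0;-0.2 0 0 -40 0 0 0;-0.2 0 0 -40 0 0 0' && python3 -c "
from h import *
go(646,225,70,188)"
```

```text
time_s: 4.65
ee_pos: [547.6, 103.7, 65.9]
ee_rot: [180.0, -0.0, -175.7]
force: [0.6, -0.1, 0.5]
gripper_width: 0.5
gripper_force: 0.0
time_s: 5.03
ee_pos: [547.5, 103.5, 171.9]
ee_rot: [-180.0, -0.0, -175.7]
force: [1.5, 0.3, -0.7]
gripper_width: 27.4
gripper_force: 0.0
t 5.0 pos [547.5 103.5 171.9] rot [-180.    -0.  -175.7] w 27.4 | turn z -3.7 then shift [-114.4  106.6  101.9]
```

```bash
python3 -c "
from h import *
cv2.imwrite('pics/scene1.png',grab_frame('scene'))
find('drawer_in','scene');find('button_top','scene')
grab_frame('wrist');find('button_top','wrist');find('stick_mid','wrist');find('stone_mid','wrist')"
```

```text
drawer_in scene [523.3 179.1  34.3] 0.76
button_top wrist [548.6 101.5  52.3] 0.79
stick_mid wrist [397.8   8.5   8.4] 0.8
stone_mid wrist [571.5 212.8  44.9] 0.22
```

View pics/scene1.png

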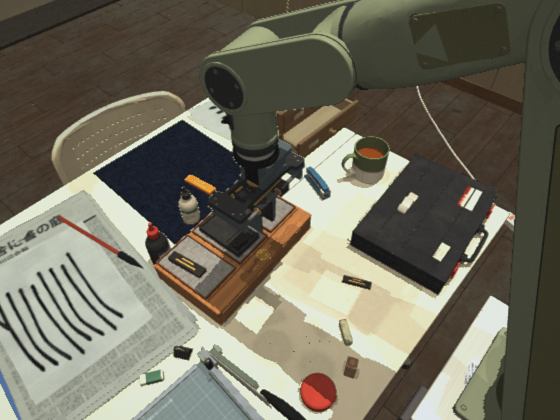

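The picture shows the drawer still shut: the press only reached about 2 mm. I'll press again, deeper.

```bash
python3 -m crank '1 0 0 40 0 0 0;1 1 1 40 0 0 0;1 0 0 12 0 0 0;1 0 0 10 0 0 0;1 0 0 3 0 0 0;1 0 0 2 0 0 0;1 0 0 1 0 0 0;1 0 0 0 0 0 0' && python3 -c "
from h import *
go(546,103,62)"
```

```text
time_s: 6.38
ee_pos: [547.4, 104.7, 63.7]
ee_rot: [180.0, 0.1, -175.7]
force: [1.5, -0.0, 1.7]
gripper_width: 0.7
gripper_force: 0.7
t 6.4 pos [547.4 104.7  63.7] rot [ 1.800e+02  1.000e-01 -1.757e+02] w 0.7 | turn z 0.0 then shift [ 1.5 -1.5  1.7]
```

```bash
python3 -m crank '1 0 0 1.5 0 0 0;1 0 0 1 0 0 0;1 0 0 0 0 0 0' && python3 -m crank '-0.2 0 0 -25 0 0 0;-0.2 0 0 -40 0 0 0;-0.2 0 0 -40 0 0 0;-0.2 0 0 0 0 0 -3.7;-0.2 -38 32 0 0 0 0;-0.2 -38 32 0 0 0 0;-0.2 -20 42 0 0 0 0;-0.2 0 0 0 0 0 0' && python3 -c "
from h import *
go(646,225,70,188)
s=grab_frame('scene');cv2.imwrite('pics/scene2.png',s);find('drawer_in','scene')
s=env.state();cv2.imwrite('pics/w2.png',grab_frame('wrist'));find('stick_mid','wrist')
"
```

```text
time_s: 6.75
ee_pos: [547.5, 104.7, 62.1]
ee_rot: [180.0, 0.2, -175.7]
force: [-0.7, 0.1, 10.2]
gripper_width: 0.8
gripper_force: 5.3
time_s: 7.75
ee_pos: [626.8, 225.6, 164.1]
ee_rot: [180.0, -0.1, -171.8]
force: [0.0, -0.5, 0.1]
gripper_width: 54.7
gripper_force: 0.0
t 7.8 pos [626.8 225.6 164.1] rot [ 1.800e+02 -1.000e-01 -1.718e+02] w 54.7 | turn z 0.2 then shift [-18.9  -3.3  94.1]
drawer_in scene [470.1 175.1  12.5] 0.83
stick_mid wrist [637.2 224.9  65.4] 0.75
```

View pics/w2.png

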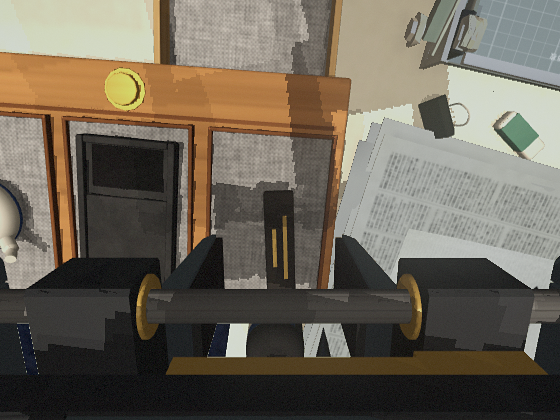

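The wrist view shows the drawer coming out (250,40) and the stick centred between the fingers, with its near end at (278,190).

```bash
cat >> h.py <<'E'
from scipy.spatial.transform import Rotation as Ro
def wun(s,uv,z):
    m=camera_model('wrist');M=m['mount'];R=Ro.from_euler('xyz',s['ee_rot'],degrees=True).as_matrix()
    o=R@M[:3,3]+s['ee_pos'];d=R@M[:3,:3]@np.linalg.inv(m['K'])@np.array([uv[0],uv[1],1.]);return o+d*(z-o[2])/d[2]
E
python3 -c "
from h import *
s=env.state()
for uv in [(264,191),(293,191),(268,285),(297,290)]:print(wun(s,uv,63).round(1))
print(wun(s,(125,88),57).round(1),'btn')
for uv in [(155,0),(163,66),(335,0),(330,75)]:print(wun(s,uv,34).round(1))
for uv in [(0,112),(63,117),(194,124),(209,128),(334,139),(353,77)]:print(wun(s,uv,57).round(1))
for uv in [(77,135),(182,141),(179,250),(79,250)]:print('stone',wun(s,uv,68).round(1))
"
```

```text
[607.1 208.8  63. ]
[604.2 229.5  63. ]
[679.9 221.3  63. ]
[681.  244.2  63. ]
[550.  104.7  57. ] btn
[487.5 114.5  34. ]
[530.3 122.7  34. ]
[469.9 240.5  34. ]
[519.4 245.6  34. ]
[578.1  18.6  57. ]
[575.4  62.2  57. ]
[567.5 153.7  57. ]
[568.8 164.4  57. ]
[564.  253.2  57. ]
[521.3 258.8  57. ]
stone [585.3  77.7  68. ]
stone [579.4 148.9  68. ]
stone [658.7 152.3  68. ]
stone [669.   79.1  68. ]
```

```bash
python3 -m crank '0.36 -10 -2 30 0 0 -0.8;0.36 -10 -1 30 0 0 0;0.36 0 0 15 0 0 0;0.36 0 0 0 0 0 0' && python3 -c "
from h import *
go(647,225.5,67,189)"
```

```text
time_s: 8.45
ee_pos: [645.9, 221.9, 89.6]
ee_rot: [-180.0, -0.2, -171.2]
force: [-0.1, 0.9, 0.4]
gripper_width: 29.1
gripper_force: 0.0
t 8.4 pos [645.9 221.9  89.6] rot [-180.    -0.2 -171.2] w 29.1 | turn z -0.2 then shift [-1.6  3.4 22.6]
```

```bash
python3 -m crank '0.36 -1.5 3.5 12 0 0 0;0.36 0 0 7 0 0 0;0.36 0 0 4 0 0 0;0.36 0 0 0 0 0 0;1 0 0 0 0 0 0;1 0 0 0 0 0 0;1 0 0 0 0 0 0;1 0 0 0 0 0 0' 25 && python3 -c "
from h import *
go(477,174,31,184.3)"
```

```text
time_s: 9.45
ee_pos: [648.2, 226.6, 67.7]
ee_rot: [180.0, 0.0, -171.2]
force: [0.4, -0.4, 1.4]
gripper_width: 21.5
gripper_force: 25.0
t 9.4 pos [648.2 226.6  67.7] rot [ 180.     0.  -171.2] w 21.5 | turn z 4.5 then shift [174.6 -39.6  36.7]
```

```bash
python3 -m crank '1 0 0 -30 0 0 0;1 0 0 -40 0 0 0;1 0 0 0 0 0 4.5;1 40 -9 0 0 0 0;1 40 -9 0 0 0 0;1 40 -9 0 0 0 0;1 40 -9 0 0 0 0;1 14 -3 0 0 0 0;1 0 0 0 0 0 0' && python3 -c "
from h import *
go(477,174,31,184.3)
im=grab_frame('wrist');cv2.imwrite('pics/w3.png',im)
im=grab_frame('top');cv2.imwrite('pics/t3.png',cv2.resize(im[200:340,110:310],None,fx=4,fy=4,interpolation=cv2.INTER_CUBIC));find('drawer_in','top')
grab_frame('scene');find('drawer_in','scene')"
```

```text
time_s: 10.58
ee_pos: [477.7, 174.7, 137.9]
ee_rot: [180.0, 0.1, -175.7]
force: [0.3, 1.0, -1.1]
gripper_width: 22.0
gripper_force: 25.0
t 10.6 pos [477.7 174.7 137.9] rot [ 1.800e+02  1.000e-01 -1.757e+02] w 22.0 | turn z 0.0 then shift [  0.7  -0.6 106.9]
drawer_in top [638.2   5.9  52. ] 0.57
drawer_in top [436.6 143.   12.1] 0.55
drawer_in scene [463.1 185.6  12. ] 0.86
```

View pics/w3.png

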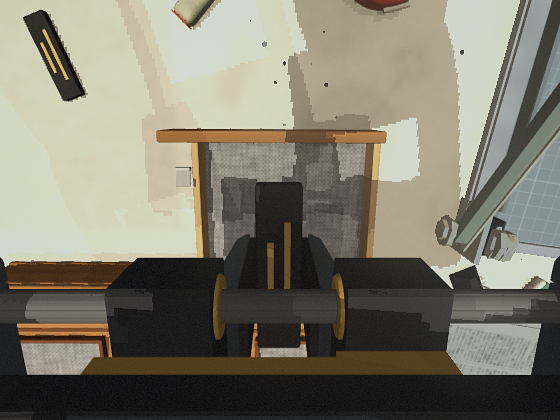

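View pics/t3.png

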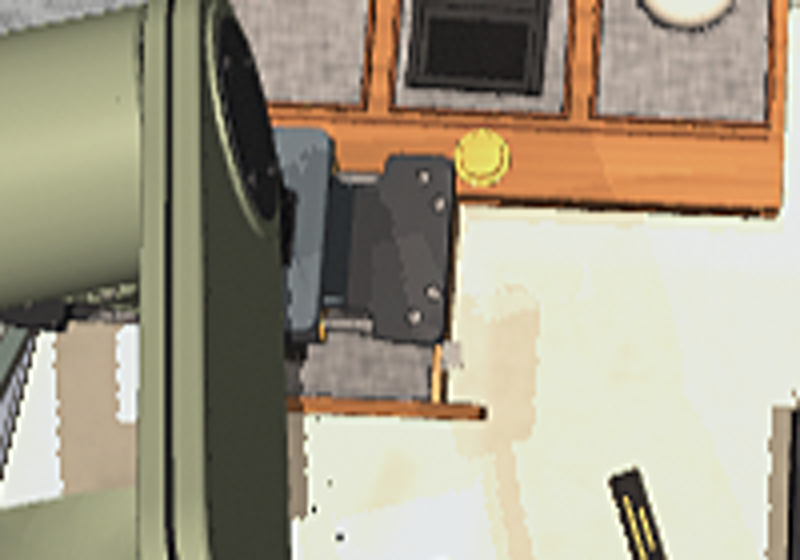

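The drawer is fully out. In the wrist view its panel top runs from (157,131) to (385,131), the side walls are at x≈205 and x≈372, and the stick is held level above it.

```bash
python3 -c "
from h import *
s=env.state()
for uv in [(157,130),(385,130),(270,142)]:print(wun(s,uv,43).round(1))
for uv in [(206,145),(367,145),(211,235),(368,240)]:print(wun(s,uv,34).round(1))
zs=s['ee_pos'][2]-11
for uv in [(256,183),(302,183)]:print('stick',wun(s,uv,s['ee_pos'][2]-4.7).round(1))
"
```

```text
[421.3  89.2  43. ]
[409.9 241.7  43. ]
[423.5 165.3  43. ]
[429.5 120.5  34. ]
[421.1 233.2  34. ]
[495.6 125.8  34. ]
[490.8 243.5  34. ]
stick [436.1 161.9 132.6]
stick [434.6 182.5 132.6]
```

```bash
python3 -m crank '1 0 2 40 0 0 0;1 0 1 40 0 0 0;1 0 0 18 0 0 0;1 0 0 8 0 0 0;1 0 0 4 0 0 0;1 0 0 0 0 0 0' && python3 -c "
from h import *
go(477,177,25.5,184.3)"
```

```text
time_s: 11.58
ee_pos: [477.8, 177.7, 27.8]
ee_rot: [180.0, 0.1, -175.7]
force: [-0.9, 1.2, -1.0]
gripper_width: 21.9
gripper_force: 25.0
t 11.6 pos [477.8 177.7  27.8] rot [ 1.800e+02  1.000e-01 -1.757e+02] w 21.9 | turn z 0.0 then shift [ 0.8 -0.7  2.3]
```

```bash
python3 -m crank '1 0 0 2 0 0 0;1 0 0 0 0 0 0;0.4 0 0 0 0 0 0;0.4 0 0 0 0 0 0;0.4 0 0 0 0 0 0;0.4 0 0 -20 0 0 0;0.4 0 0 -40 0 0 0;0.4 20 0 -30 0 0 0;0.4 45 0 0 0 0 0;0.4 45 0 0 0 0 0' && python3 -c "
from h import *
s=env.state();cv2.imwrite('pics/w4.png',grab_frame('top'));find('stick_mid','top')
go(370,173,32)"
```

```text
time_s: 12.82
ee_pos: [366.5, 169.2, 115.8]
ee_rot: [180.0, 0.1, -175.7]
force: [0.1, 0.3, -0.1]
gripper_width: 27.6
gripper_force: 0.0
stick_mid top [377.7  -0.5   7.9] 0.7
stick_mid top [843.4  31.5  14.6] 0.6
stick_mid top [479.1 179.2  15.7] 0.59
t 12.9 pos [362.3 167.9 115. ] rot [-179.9   -0.3 -175.6] w 27.2 | turn z 0.1 then shift [-8.1  4.5 83. ]
```

```bash
python3 -m crank '1 -6 4 35 0 0 0;1 0 0 35 0 0 0;1 0 0 13 0 0 0;1 -15 0 0 0 0 0;1 -15 0 0 0 0 0;1 -15 0 0 0 0 0;1 -15 0 0 0 0 0;1 -15 0 0 0 0 0;1 -15 0 0 0 0 0;1 -15 0 0 0 0 0' && python3 -m crank '1 -12 0 0 0 0 0;1 -10 0 0 0 0 0;1 -5 0 0 0 0 0;1 -3 0 0 0 0 0;1 0 0 0 0 0 0' && python3 -c "
from h import *
go(511,184,32)"
```

```text
time_s: 14.18
ee_pos: [478.9, 181.5, 32.7]
ee_rot: [-180.0, 0.0, -175.7]
force: [-2.9, -0.3, 2.2]
gripper_width: 0.3
gripper_force: 1.8
time_s: 14.8
ee_pos: [507.8, 183.7, 32.2]
ee_rot: [-180.0, -0.0, -175.7]
force: [-2.1, -2.3, -0.1]
gripper_width: 0.3
gripper_force: 1.2
t 14.8 pos [507.8 183.7  32.2] rot [-180.    -0.  -175.7] w 0.3 | turn z 0.0 then shift [-3.2  0.   0.2]
```

```bash
for i in 1 2 3; do python3 -m crank '1 -2 0 0 0 0 0;1 0 0 0 0 0 0' | grep -E 'ee_pos|^force'; done
```

```text
ee_pos: [507.9, 183.7, 32.3]
force: [-7.2, -1.0, 2.5]
ee_pos: [507.9, 183.7, 32.3]
force: [-10.7, -0.9, 8.5]
ee_pos: [507.9, 183.7, 32.3]
force: [-15.4, -1.3, 11.2]
```

At the stop, so I'll back off and check.

```bash
python3 -m crank '1 8 0 0 0 0 0;1 25 0 0 0 0 0;0 10 0 -30 0 0 10;0 0 0 -40 0 0 10;0 0 0 -40 0 0 10;-0.6 0 0 -20 0 0 10;-0.6 0 0 0 0 0 10;-0.6 0 0 0 0 0 10;-0.6 0 0 0 0 0 10;-0.6 0 0 0 0 0 10' && python3 -m crank '-0.6 0 0 0 0 0 10;-0.6 0 0 0 0 0 0' && python3 -c "
from h import *
im=grab_frame('scene');cv2.imwrite('pics/s5.png',im);find('drawer_in','scene');find('dropper_mid','scene');find('stone_mid','scene');
cv2.imwrite('pics/s5c.png',cv2.resize(im[150:350,120:380],None,fx=3,fy=3))
go(651.5,8.5,150,94.3)"
```

```text
time_s: 16.8
ee_pos: [472.6, 181.8, 163.1]
ee_rot: [179.7, -0.0, 104.0]
force: [-0.2, 0.1, 0.7]
gripper_width: 72.7
gripper_force: 0.0
time_s: 17.05
ee_pos: [472.2, 181.6, 163.0]
ee_rot: [179.8, -0.1, 94.4]
force: [-0.0, 0.5, 0.5]
gripper_width: 72.8
gripper_force: 0.0
drawer_in scene [520.2 190.8  28.4] 0.71
t 17.2 pos [471.3 181.3 162.6] rot [179.9  -0.   94.4] w 73.0 | turn z 0.1 then shift [-185.8  166.7   12.6]
```

View pics/s5c.png

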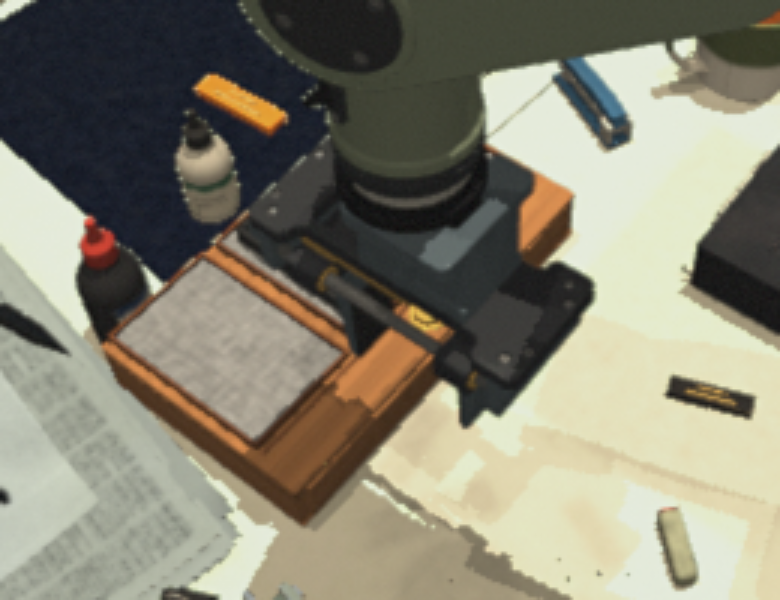

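The drawer is shut and holding. Now the dropper.

```bash
python3 -m crank '-0.6 -31 28 0 0 0 0;-0.6 -31 28 0 0 0 0;-0.6 -31 28 0 0 0 0;-0.6 -31 28 0 0 0 0;-0.6 -31 28 0 0 0 0;-0.6 -30 26 0 0 0 0;-0.6 0 0 0 0 0 0;-0.6 0 0 0 0 0 0' && python3 -c "
from h import *
go(651.5,8.5,66,94.3)
cv2.imwrite('pics/w6.png',grab_frame('wrist'));find('dropper_mid','wrist')"
```

```text
time_s: 18.25
ee_pos: [649.8, 9.5, 162.1]
ee_rot: [-179.9, -0.0, 94.3]
force: [0.1, -0.4, 0.8]
gripper_width: 73.3
gripper_force: 0.0
t 18.2 pos [649.8   9.5 162.1] rot [-179.9   -0.    94.3] w 73.3 | turn z 0.0 then shift [-1.1  1.6 96.1]
dropper_mid wrist [648.8  13.6  76.7] 0.89
dropper_mid wrist [641.6 118.7  64.1] 0.42
```

View pics/w6.png

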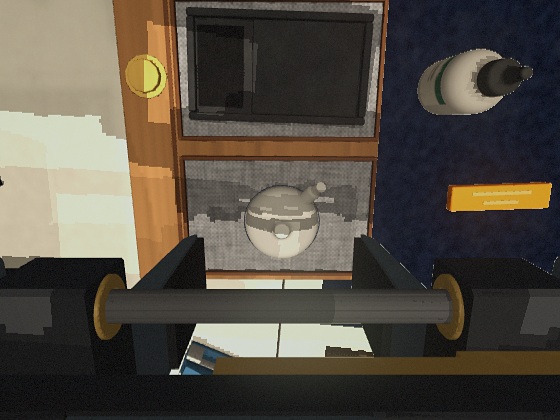

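```bash
python3 -c "
from h import *
s=env.state()
print(wun(s,(282,222),65),wun(s,(283,231),88),wun(s,(320,186),76))"
```

```text
[652.49165807   9.63086583  65.        ] [652.92119758  10.0116117   88.        ] [675.7681158   39.92377821  76.        ]
```

```bash
python3 -m crank '-0.6 0 2.5 35 0 0 0;-0.6 0 0 35 0 0 0;-0.6 0 0 16 0 0 0;-0.6 0 0 8 0 0 0;-0.6 0 0 3 0 0 0;-0.6 0 0 0 0 0 0;1 0 0 0 0 0 0;1 0 0 0 0 0 0;1 0 0 0 0 0 0;1 0 0 0 0 0 0' 12 && python3 -c "
from h import *
go(631,211,140,94.3)"
```

```text
time_s: 19.6
ee_pos: [653.0, 9.3, 65.9]
ee_rot: [180.0, -0.0, 94.3]
force: [-1.2, -0.3, 1.8]
gripper_width: 50.6
gripper_force: 12.0
t 19.6 pos [653.    9.3  65.9] rot [180.   -0.   94.3] w 50.6 | turn z 0.0 then shift [202.8  -6.9 -74.1]
```

```bash
python3 -m crank '1 0 0 -15 0 0 0;1 0 0 -30 0 0 0;1 0 0 -30 0 0 0;1 0 0 0 0 0 0' | grep -E 'ee_pos|width' ; python3 -c "
from h import *
for z in (60,80,100,120,140):
  a=unproj('top',(175,138),z);print(z,a.round(0),proj('scene',a).round(0))
"
```

```text
ee_pos: [654.7, 9.3, 143.8]
gripper_width: 50.1
60 [748. 245.  60.] [148. 243.]
80 [741. 239.  80.] [150. 238.]
100 [734. 234. 100.] [152. 232.]
120 [727. 228. 120.] [154. 226.]
140 [720. 223. 140.] [156. 220.]
```

```bash
python3 -m crank '1 25 -4 0 0 0 0;1 35 -5 0 0 0 0;1 35 -5 0 0 0 0;1 35 -5 0 0 0 0;1 35 -4 0 0 0 0;1 25 -2 0 0 0 0;1 10 0 0 0 0 0;1 0 0 0 0 0 0' | grep -E 'ee_pos|width'; python3 -c "
from h import *
go(612,211.5,66.5,94.3)"
```

```text
ee_pos: [612.6, 206.8, 139.7]
gripper_width: 50.4
t 21.1 pos [612.6 206.8 139.7] rot [-179.9    0.    94.4] w 50.4 | turn z 0.1 then shift [ 4.7 -0.2 73.2]
```

```bash
python3 -m crank '1 4 2 30 0 0 0;1 0 0 25 0 0 0;1 0 0 10 0 0 0;1 0 0 5 0 0 0;1 0 0 2.5 0 0 0;1 0 0 0 0 0 0' | grep -E 'ee_pos|width|force'; python3 -c "
from h import *
go(612,211.5,66.2,94.3)"
```

```text
ee_pos: [615.0, 211.0, 68.6]
force: [0.1, -0.3, 0.3]
gripper_width: 50.1
gripper_force: 12.0
t 21.9 pos [615.  211.   68.6] rot [179.9  -0.   94.3] w 50.1 | turn z 0.0 then shift [ 0.7 -3.   2.4]
```

```bash
python3 -m crank '1 0 0 1.5 0 0 0;1 0 0 0.7 0 0 0;1 0 0 0 0 0 0;-0.3 0 0 0 0 0 0;-0.3 0 0 0 0 0 0;-0.3 0 0 0 0 0 0;-0.3 0 0 -15 0 0 0;-0.3 0 0 -35 0 0 0;-0.5 0 0 -40 0 0 0;-1 -20 10 0 0 0 -9.8' | grep -E 'ee_pos|width' ; python3 -m crank '-1 -20 10 0 0 0 -9.8;-1 -20 10 0 0 0 -9.8;-1 -20 10 0 0 0 -9.8;-1 0 0 0 0 0 -9.8;-1 0 0 0 0 0 -9.8;-1 0 0 0 0 0 -9.8;-1 0 0 0 0 0 -9.8;-1 0 0 0 0 0 -9.4' | grep ee_; python3 -c "
from h import *
go(639,111.5,150,182.1)"
```

```text
ee_pos: [628.1, 193.4, 161.4]
gripper_width: 75.4
ee_pos: [677.5, 149.6, 157.0]
ee_rot: [180.0, 0.1, -177.6]
t 24.1 pos [677.5 149.6 157. ] rot [ 1.800e+02  1.000e-01 -1.776e+02] w 91.0 | turn z 0.3 then shift [ 39.9 -36.6   7. ]
```

```bash
python3 -m crank '-1 20 -18 0 0 0 0;-1 20 -18 0 0 0 0;-1 0 0 0 0 0 0;-1 0 0 0 0 0 0' | grep ee_p; python3 -c "
from h import *
go(639,111.5,70,182.1)
s=env.state();cv2.imwrite('pics/w7.png',grab_frame('wrist'));find('stone_mid','wrist')
grab_frame('top');find('dropper_mid','top')"
```

```text
ee_pos: [639.6, 112.5, 156.7]
t 24.6 pos [639.6 112.5 156.7] rot [ 1.800e+02  1.000e-01 -1.779e+02] w 91.3 | turn z 0.0 then shift [ 0.6 -1.  86.7]
stone_mid wrist [631.2 115.5  61.3] 0.57
dropper_mid top [611.6  73.   54.5] 0.59
```

View pics/w7.png

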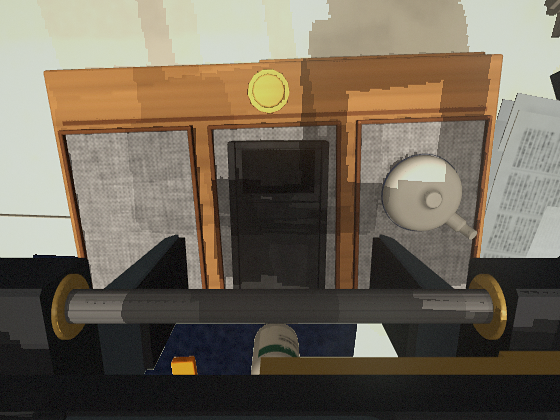

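The dropper stands upright in the left tray, with its body at (422,193). The stone lies between the fingers, its front edge running from (229,142) to (329,142).

```bash
python3 -c "
from h import *
s=env.state()
for uv in [(229,142),(329,142),(325,280),(232,280)]:print(wun(s,uv,68).round(1))
for uv in [(209,127),(337,122),(61,131),(190,127)]:print('rim',wun(s,uv,57).round(1))"
```

```text
[584.2  78.3  68. ]
[581.8 144.1  68. ]
[680.4 148.3  68. ]
[682.9  80.7  68. ]
rim [575.4  63.2  57. ]
rim [568.9 150.1  57. ]
rim [581.8 -37.8  57. ]
rim [575.9  50.3  57. ]
```

```bash
python3 -m crank '-1 -1 0 40 0 0 0;-1 0 0 30 0 0 0;-1 0 0 10 0 0 0;-1 0 0 6 0 0 0;-1 0 0 0 0 0 0;1 0 0 0 0 0 0;1 0 0 0 0 0 0;1 0 0 0 0 0 0;1 0 0 0 0 0 0;1 0 0 0 0 0 0' 40; python3 -c "
from h import *
go(647,9.5,140,184.3)"
```

```text
time_s: 26.05
ee_pos: [639.9, 112.2, 70.4]
ee_rot: [180.0, 0.1, -177.9]
force: [-1.0, -0.4, 4.8]
gripper_width: 67.4
gripper_force: 40.0
t 26.1 pos [639.9 112.2  70.4] rot [ 1.800e+02  1.000e-01 -1.779e+02] w 67.4 | turn z -2.2 then shift [   0.6 -103.   -69.6]
```

```bash
python3 -m crank '1 0 0 -10 0 0 0;1 0 0 -30 0 0 0;1 0 0 0 0 0 -2.2;1 0 -20 0 0 0 0;1 0 -30 0 0 0 0;1 0 -30 0 0 0 0;1 0 -18 0 0 0 0;1 0 -5 0 0 0 0;1 0 0 0 0 0 0' ; python3 -c "
from h import *
go(646.5,9.5,70,184.3)"
```

```text
time_s: 27.18
ee_pos: [647.3, 9.5, 109.5]
ee_rot: [180.0, -0.0, -175.7]
force: [-0.3, 0.7, -3.0]
gripper_width: 67.6
gripper_force: 40.0
t 27.2 pos [647.3   9.5 109.5] rot [ 180.    -0.  -175.7] w 67.6 | turn z -0.0 then shift [ 0.8  0.1 39.5]
```

```bash
python3 -m crank '1 0.5 0 20 0 0 0;1 0 0 12 0 0 0;1 0 0 5 0 0 0;1 0 0 1.5 0 0 0;1 0 0 0 0 0 0' |grep -E 'ee_p|^for'; python3 -m crank '-1 0 0 0 0 0 0;-1 0 0 0 0 0 0;-1 0 0 0 0 0 0;-1 0 0 0 0 0 0;-1 0 0 -20 0 0 0;-1 0 0 -40 0 0 0;-1 0 0 -40 0 0 0;-1 0 0 0 0 0 0;-1 0 0 0 0 0 0' | grep -E 'ee_p|^for'; python3 -c "
from h import *
s=env.state();go(612,211.5,70,94.3);cv2.imwrite('pics/w8.png',grab_frame('wrist'))
grab_frame('top');find('dropper_mid','top')
"
```

```text
ee_pos: [647.2, 9.5, 71.6]
force: [0.4, 0.0, -2.7]
ee_pos: [646.3, 9.4, 170.6]
force: [0.6, 0.4, -0.4]
t 28.9 pos [646.3   9.4 170.6] rot [ 1.800e+02 -1.000e-01 -1.757e+02] w 91.5 | turn z 90.0 then shift [204.1 -19.1 100.6]
dropper_mid top [613.6 206.1  79.4] 0.61
```

View pics/w8.png

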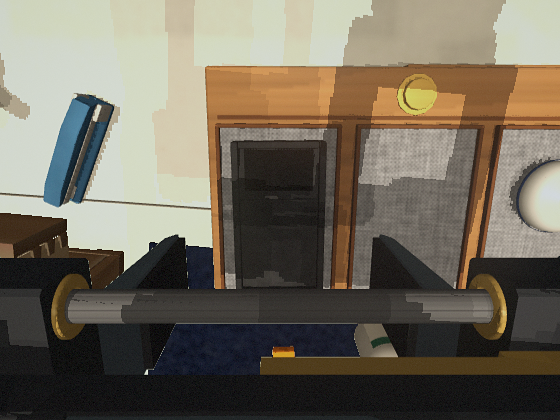

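The stone lies flat in the right tray with an even felt margin (front edge 231–327 at row 142, rim 219–340). Now the dropper moves to the middle tray.

```bash
python3 -m crank '-0.4 0 25 0 0 0 10;-0.4 0 25 0 0 0 10;-0.4 0 0 0 0 0 10;-0.4 0 0 0 0 0 10;-0.4 0 0 0 0 0 10;-0.4 0 0 0 0 0 10;-0.4 0 0 0 0 0 10;-0.4 0 0 0 0 0 10;-0.4 0 0 0 0 0 10;-0.4 0 0 0 0 0 0' >/dev/null; python3 -c "
from h import *
go(615,211,140,94.3)"
```

```text
t 30.3 pos [647.   59.2 170.1] rot [-179.9   -0.    94.4] w 63.9 | turn z 0.1 then shift [153.8 -20.6  30.1]
```

```bash
python3 -m crank '-0.4 38 -5 0 0 0 0;-0.4 38 -5 0 0 0 0;-0.4 38 -5 0 0 0 0;-0.4 38 -5 0 0 0 0;-0.4 2 0 10 0 0 0;-0.4 0 0 0 0 0 0;-0.4 0 0 0 0 0 0' >/dev/null; python3 -c "
from h import *
go(615,211,66.5,94.3)
s=env.state();cv2.imwrite('pics/w9.png',grab_frame('wrist'));find('dropper_mid','wrist')"
```

```text
t 31.2 pos [616.2 210.1 161. ] rot [-180.     0.    94.3] w 64.1 | turn z -0.0 then shift [ 1.  -1.1 94.5]
dropper_mid wrist [613.8 219.   76.2] 0.8
```

View pics/w9.png

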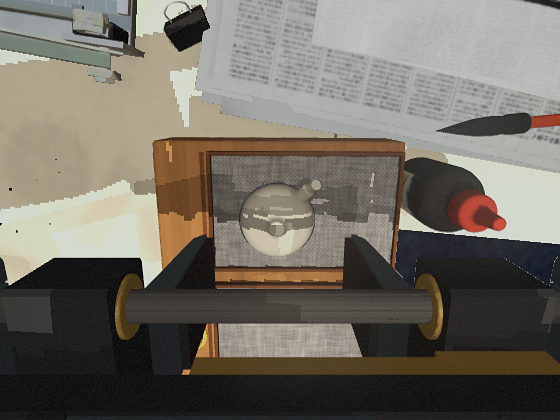

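```bash
python3 -m crank '-0.4 0.8 -0.5 35 0 0 0;-0.4 0 0 33 0 0 0;-0.4 0 0 15 0 0 0;-0.4 0 0 8 0 0 0;-0.4 0 0 3.5 0 0 0;-0.4 0 0 0 0 0 0;1 0 0 0 0 0 0;1 0 0 0 0 0 0;1 0 0 0 0 0 0;1 0 0 0 0 0 0' 12; python3 -c "
from h import *
go(625,108,130,94.3)"
```

```text
time_s: 32.55
ee_pos: [615.7, 212.2, 67.5]
ee_rot: [179.9, -0.0, 94.3]
force: [0.0, 0.6, 3.9]
gripper_width: 50.4
gripper_force: 12.0
t 32.5 pos [615.7 212.2  67.5] rot [179.9  -0.   94.3] w 50.4 | turn z 0.0 then shift [-104.6    1.4  -62.5]
```

```bash
python3 -m crank '1 0 0 -15 0 0 0;1 0 0 -35 0 0 0;1 -20 0 0 0 0 0;1 -30 1 0 0 0 0;1 -30 1 0 0 0 0;1 -20 0 0 0 0 0;1 -5 0 0 0 0 0;1 0 0 0 0 0 0;1 0 0 0 0 0 0' |grep -E 'ee_p|width'; python3 -c "
from h import *
go(625,107.5,67.5,94.3)"
```

```text
ee_pos: [625.2, 108.3, 116.7]
gripper_width: 50.3
t 33.7 pos [625.2 108.3 116.7] rot [-180.    -0.    94.4] w 50.3 | turn z 0.1 then shift [-0.8 -0.3 49.2]
```

```bash
python3 -m crank '1 0 0 25 0 0 0;1 0 0 14 0 0 0;1 0 0 6 0 0 0;1 0 0 3 0 0 0;1 0 0 1 0 0 0;1 0 0 0 0 0 0' |grep -E 'ee_p|^for'; python3 -m crank '-0.35 0 0 0 0 0 0;-0.35 0 0 0 0 0 0;-0.35 0 0 0 0 0 0;-0.35 0 0 -15 0 0 0;-0.35 0 0 -35 0 0 0;-0.35 0 0 -40 0 0 0;-0.2 0 0 0 0 0 0;-0.2 0 0 0 0 0 0' | grep -E 'ee_p|^for'; python3 -c "
from h import *
go(394,-215,165,91.5);s=env.state();print(s['ee_pos'],s['ee_rot']);cv2.imwrite('pics/w10.png',grab_frame('wrist'));find('dropper_mid','wrist');find('stone_mid','wrist')
"
```

```text
ee_pos: [625.6, 107.5, 68.2]
force: [0.7, -0.2, -1.0]
ee_pos: [625.0, 107.4, 157.9]
force: [-0.4, 0.3, -0.4]
t 35.4 pos [625.  107.4 157.9] rot [-180.    -0.    94.3] w 54.4 | turn z 2.8 then shift [-316.2 -239.3   -7.1]
[624.95024253 107.39727002 157.94367602] [-1.79996127e+02 -3.68297969e-03  9.43207705e+01]
dropper_mid wrist [622.3 109.7  76.2] 0.98
stone_mid wrist [639.5  15.5  64.6] 0.69
```

View pics/w10.png

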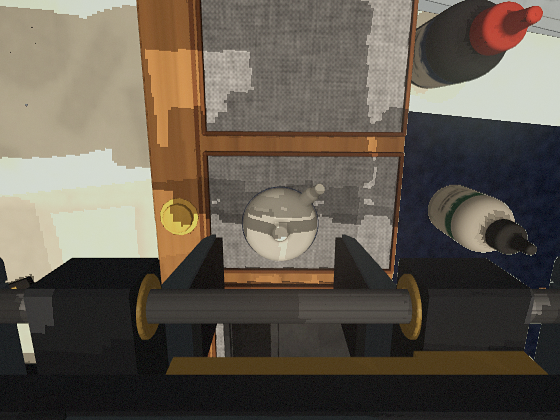

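The dropper stands upright in the middle tray (280,222), with its spout inside the rim. Next, the rest.

```bash
python3 -m crank '0.1 0 0 0 0 0 2.8;0.1 -30 -23 0 0 0 0;0.1 -30 -23 0 0 0 0;0.1 -30 -23 0 0 0 0;0.1 -30 -23 0 0 0 0;0.1 -30 -23 0 0 0 0;0.1 -30 -23 0 0 0 0;0.1 -30 -23 0 0 0 0;0.1 -30 -23 0 0 0 0;0.1 -30 -23 0 0 0 0' |grep ee_p; python3 -m crank '0.1 -30 -23 0 0 0 0;0.1 -14 -9 0 0 0 0;0.1 0 0 0 0 0 0;0.1 0 0 0 0 0 0' |grep ee_p; python3 -c "
from h import *
go(394,-215,69,91.5);cv2.imwrite('pics/w11.png',grab_frame('wrist'));find('rest_mid','wrist')
"
```

```text
ee_pos: [424.3, -168.7, 157.0]
ee_pos: [395.3, -212.2, 157.5]
t 37.3 pos [ 395.3 -212.2  157.5] rot [180.   -0.   91.5] w 41.0 | turn z 0.0 then shift [-2.8 -1.3 88.5]
rest_mid wrist [ 393.2 -211.4   57.4] 0.97
```

View pics/w11.png

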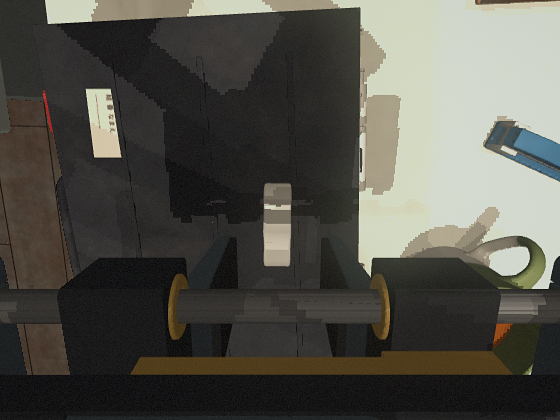

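The rest's centre is at (277,224), right between the fingers. Descending.

```bash
python3 -c "
from h import *
s=env.state()
for uv in [(264,184),(291,184),(265,265),(290,265)]:print(wun(s,uv,62).round(1))"; python3 -m crank '0.1 -1 -1 30 0 0 0;0.1 0 0 30 0 0 0;0.1 0 0 15 0 0 0;0.1 0 0 8 0 0 0;0.1 0 0 5 0 0 0;0.1 0 0 0 0 0 0;0.1 0 0 0 0 0 0' |grep -E 'ee_p|^for'
```

```text
[ 384.8 -184.7   62. ]
[ 403.7 -184.2   62. ]
[ 386.6 -245.5   62. ]
[ 405.1 -245.    62. ]
ee_pos: [394.1, -214.0, 70.2]
force: [-0.8, -0.0, -0.7]
```

```bash
python3 -m crank '0.1 0 0 3 0 0 0;0.1 0 0 0 0 0 0;1 0 0 0 0 0 0;1 0 0 0 0 0 0;1 0 0 0 0 0 0;1 0 0 0 0 0 0;1 0 0 -15 0 0 0;1 0 0 -40 0 0 0;1 0 0 -40 0 0 0;1 0 0 0 0 0 -2.8' 15; python3 -c "
from h import *
go(620,211.5,160,94.3)"
```

```text
time_s: 39.55
ee_pos: [395.5, -214.8, 164.7]
ee_rot: [179.7, 0.2, 94.4]
force: [-0.5, 0.2, -1.0]
gripper_width: 19.9
gripper_force: 15.0
t 39.5 pos [ 395.5 -214.8  164.7] rot [179.7   0.2  94.4] w 19.9 | turn z 0.1 then shift [408.3 255.8   4.7]
```

```bash
python3 -m crank '1 34 21 0 0 0 0;1 34 21 0 0 0 0;1 34 21 0 0 0 0;1 34 21 0 0 0 0;1 34 21 0 0 0 0;1 34 21 0 0 0 0;1 34 21 0 0 0 0;1 34 21 0 0 0 0;1 34 21 0 0 0 0;1 34 21 0 0 0 0' |grep ee_p; python3 -m crank '1 34 21 0 0 0 0;1 30 20 0 0 0 0;1 0 0 0 0 0 0;1 0 0 0 0 0 0' ; python3 -c "
from h import *
go(620,211.5,68,94.3)"
```

```text
ee_pos: [577.8, 142.3, 161.4]
time_s: 41.3
ee_pos: [612.9, 207.4, 161.2]
ee_rot: [-179.9, 0.0, 94.3]
force: [-0.6, -1.1, -0.8]
gripper_width: 19.5
gripper_force: 15.0
t 41.3 pos [612.9 207.4 161.2] rot [-179.9    0.    94.3] w 19.5 | turn z 0.0 then shift [ 3.5  7.4 93.2]
```

```bash
python3 -m crank '1 4 4 35 0 0 0;1 0 0 32 0 0 0;1 0 0 15 0 0 0;1 0 0 6 0 0 0;1 0 0 2 0 0 0;1 0 0 0 0 0 0;1 0 0 0 0 0 0'; python3 -c "
from h import *
go(620,211.5,67.5,94.3)"
```

```text
time_s: 42.18
ee_pos: [617.8, 212.4, 72.7]
ee_rot: [179.9, -0.0, 94.3]
force: [-0.0, -0.0, -0.4]
gripper_width: 19.5
gripper_force: 15.0
t 42.2 pos [617.8 212.4  72.7] rot [179.9  -0.   94.3] w 19.5 | turn z 0.0 then shift [-1.1  2.2  5.2]
```

```bash
python3 -m crank '1 0 0 2.5 0 0 0;1 0 0 1.5 0 0 0;1 0 0 0 0 0 0;1 0 0 0.7 0 0 0;1 0 0 0 0 0 0' |grep -E 'ee_p|^for'; python3 -m crank '0.3 0 0 0 0 0 0;0.3 0 0 0 0 0 0;0.3 0 0 0 0 0 0;0.3 0 0 -20 0 0 0;0.3 0 0 -40 0 0 0;0.3 0 0 -40 0 0 0;0.3 45 -15 0 0 0 0;0.3 45 -15 0 0 0 0;0.3 45 -15 0 0 0 0;0.3 45 -15 0 0 0 0' | grep -E 'ee_p|^for';python3 -m crank '0.3 45 -25 -20 0 0 0;0.3 45 -25 0 0 0 0;0.3 0 0 0 0 0 0;0.3 0 0 0 0 0 0' | grep -E 'ee_p|^for'; python3 -c "
from h import *
im=grab_frame('top');cv2.imwrite('pics/t12.png',cv2.resize(im[150:260,140:320],None,fx=4.4,fy=4.4,interpolation=cv2.INTER_CUBIC))
for n in 'stone_mid dropper_mid rest_mid drawer_in'.split():find(n,'top')"
```

```text
ee_pos: [617.3, 212.2, 67.0]
force: [0.2, -0.6, -0.1]
ee_pos: [543.2, 388.5, 167.2]
force: [1.1, -0.1, 0.1]
ee_pos: [487.3, 472.8, 186.8]
force: [-0.3, -0.5, 0.6]
stone_mid top [646.   13.4  65.9] 0.7
dropper_mid top [625.6 104.9  76.9] 0.89
rest_mid top [617.  206.3  61.6] 0.6
drawer_in top [525.8 172.5  42.2] 0.8
```

View pics/t12.png

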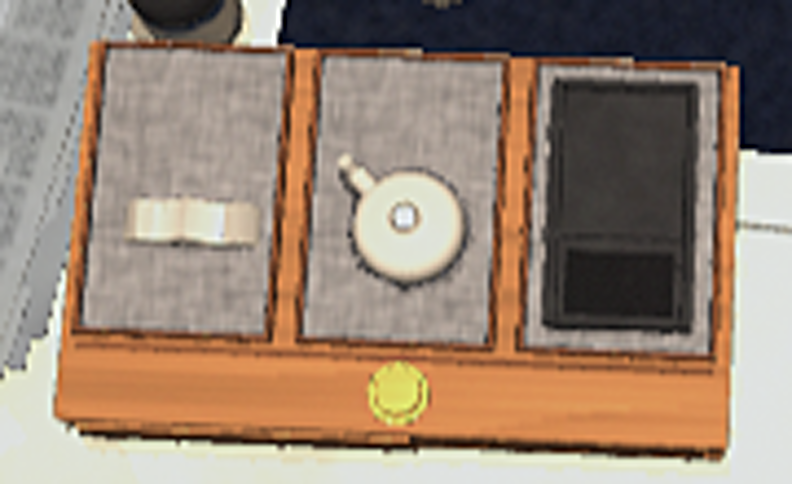

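The picture shows the rest flat in the left tray, the dropper upright in the middle, the stone flat in the right tray and the drawer shut. The arm is clear, so I'm handing in.

```bash
python3 -c "
from h import *
print(env.job_done())"
```

```text
the job is handed in; nothing more can be done
None
```

I handed in the job at about 44 s: the stone and dropper have swapped trays, the stick is in the latched drawer, and the brush rest stands in the stick's old tray. The last picture and measurements agreed with this, but no verdict came back.

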